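Close the brick fixture: gauge out, brick home, cover plate on its dowels

ROBOT

A 6-joint arm with a two-finger parallel gripper is mounted at the origin on the work surface. World frame = base frame: x ahead of the robot, y to its left, z up, the work surface at z = 0. Lengths are in m, angles in rad, forces in N, time in s.
With the tool pointing down it reaches from about 0.4 to 0.825 m from the base axis. Payload 7 kg.
Tool frame: the origin (TCP) lies on the centre line of the jaws, within the pads' length; the fingertips stand 22 mm ahead of it and the grasp point (between the pads) lies 3 mm ahead of it; z points along the fingers, y is the direction in which the jaws open and shut (so a half turn about z gives the same grasp; the last joint's range is limited). The gripper opens to 88 mm and grips with 3 to 60 N. Pads are 19 mm wide; open, the fingers measure 130 mm over their backs; the gripper's body (78 mm by 193 mm) begins 47 mm behind the grasp point.
Start: joints at [-0.956, 0.359, 0.012, 0, -1.224, -0.288], TCP at [0.217, -0.639, 0.249] pointing down, gripper open.
Joint ranges: [-3.07, 3.07], [-1.43, 2.12], [-1.02, 1.25], [-3.03, 1.67], [-3.05, -0], [-3.03, 3.03]. Speed limits (rad/s): [2.39, 2.39, 3.01, 3.14, 3.14, 3.14].

INTERFACE

Orientations are given as [roll, pitch, yaw] about the fixed x, y, z axes, in that order (R = Rz(yaw) Ry(pitch) Rx(roll)).
In Python, from station import arm gives the robot as it stands. The module is installed in compiled form; this text tells all that it offers.
- The arm moves only by the tool arm_command, never from a script. Its argument "motion" is a list of rows, each a list of 3 entries, a list of its own where there are three numbers: the shift along the tool's x, y, z in mm, then the turn, a rotation vector about the tool's x, y, z in degrees, then the opening, from 0 (shut) to 1 (fully open). In form: [[[tx, ty, tz], [wx, wy, wz], grip], ...]. A call has 1 to 20 rows; each row shifts and turns the commanded pose from where the row before left it, along the tool's axes as they then stand; what a row does not reach is not made up. A row lasts 1/12 s, in which the tool goes at most 41.7 mm and 7.16 degrees, less where a joint would pass 70% of its speed; a pose out of reach is approached as far as the arm can. A call is refused whole if a number of a shift passes 41.7 or a number of a turn 7.16, either way. A call with a gripper value outside its range is refused whole. The fingers move at their own pace and stop on an object; "newtons" is the grip in N (left out, the last holds). Time passes only in rows, so rows that do not move let the fingers close. It gives the time, the measured TCP pose, the force and the opening at its end, in the units of the state.
- arm.get_state(): the state, without advancing time (a new reading comes with each control period).
- arm.grab_frame(name): name is "scene" or "top"; returns the picture (384x512x3 uint8, red, green, blue); there is no depth.
- arm.camera_info(name): a dict with "fov_y" (degrees; the focal length in pixels is half the picture's height over the tangent of half this angle, whatever the lens; pixels are square), "cx", "cy" (the principal point, pixels), "view" (4x4, takes a point from world to camera coordinates). Camera axes: x right, y down, z forward; pixel columns grow to the right and rows downward; lengths in m; the calibration is good to about 2 mm. A picture is of the moment at which its call begins. camera_info takes no time and is no camera call.
- arm.job_done(): hands the job in, once; it reports no verdict.
The state is a dict: "t": time; "q": joint angles; "qd": joint speeds; "joint_efforts": joint torques, N m; "eef_pos": TCP position; "ee_rot": TCP orientation; "force": force on the tool from outside, world axes, zero at the start; "moment": the same for the moment, N m; "width": finger opening in m.
Only numpy, scipy, OpenCV 4.12 (cv2) and the standard library are available. Lean on these libraries where they do the work, as an engineer would, in place of code of your own. Each camera call takes 0.05 s, during which the arm holds its last target. There are 200 camera calls.

TASK

Get the half brick ready for checking. Lift the upright gauge out of the fixture's channel and leave it hanging by its eye on the peg of the peg stand, then push the brick along the channel until it is fully home against the stop. Finally lower the cover plate, under control and not dropped, over both dowel pins so that it lies flat and fully down with its lip behind the brick, and leave the other things on the bench where they are.

Things in the scene. Friction and masses are not known exactly. Their poses are not given: they have to be found in the camera images.
- fixture: Fixed steel fixture mid-bench, origin: centre on the bench (z=0). Channel 106 mm wide along its x, floor 20 mm up, from the open end x=-150 (towards the robot, yaw within 0.35 rad) to the stop face x=+65. Side blocks y=+-54 to +-95, x=-50 to +100, tops 88 mm up; nearer the robot only low guides, tops 40 mm up. A dowel pin on each block at x=0, y=+-74.
- stop_face (a point): Middle of the face of the fixture's stop that the brick is pushed against, at fixture x=+65, 45 mm above the bench. The stop is a block 30 mm thick at the channel's far end, its top 70 mm above the bench.
- pin_left (a point): Tip of the dowel pin on the fixture's +y side, 120 mm above the bench. The pin is 12 mm in diameter, stands 32 mm above the side block and tapers to 5 mm over its top 7 mm.
- pin_right (a point): Tip of the like dowel pin on the fixture's -y side, 148 mm from the other.
- brick: Half brick lying loose in the channel, 102 x 102 x 65 mm, about 0.85 kg, clay-coloured, too wide to grasp; slides on the channel floor under some 3 to 8 N. Origin: centre of its underside, axes as the fixture's. Starts at fixture x=-85 to -34, on the open side of the gauge; home against the stop its origin is at fixture x=+14.
- gauge: Aluminium gauge standing loose and upright in the channel between brick and stop, about 0.25 kg: foot 30 (x) x 80 (y) x 10 mm with an upright flat plate on its middle, 8 mm thick (x), 60 mm wide (y), top edge 130 mm above the underside. Origin: centre of the foot's underside; axes as the fixture's within 0.06 rad. Grip it across the 8 mm at the top edge, above the eye.
- gauge_eye (a point): Centre of the gauge's eye: a hole 26 mm in diameter through the upright plate along the gauge's x, 75 mm above its underside.
- gauge_top (a point): Middle of the gauge's top edge, 55 mm above the eye's centre.
- peg_stand: Fixed stand left or right of the fixture, origin: centre of its base on the bench. Base 140 x 120 x 12 mm; an upright 20 x 30 mm at x=+50, 165 mm tall, carries a bare steel peg, 10 mm in diameter, that points along the stand's -x (roughly towards the robot, yaw within 0.4 rad) at y=0. Nothing of it stands higher than 170 mm.
- peg_mid (a point): On the peg's axis, half way along its free length, 160 mm above the bench: the eye belongs round the peg about here. The axis rises from 156 mm height at the upright (stand x=+40) to 165 mm at the free end (x=-40). Hanging, the eye's centre is about 8 mm lower than the axis.
- peg_tip (a point): The peg's free end.
- plate: Steel cover plate 100 (x) x 190 (y) x 8 mm, about 0.55 kg, loose and level on the pallet. Origin: centre of the flat plate's underside. Holes 15 mm in diameter at x=0, y=+-74. A lip 8 mm thick, 80 mm wide hangs 30 mm below the underside at its -x edge (x=-49 to -41). Seated: axes as the fixture's (lip on the open side, behind the brick), underside 88 mm above the bench.
- hole_left (a point): Centre of the hole on the plate's +y side, at the underside; it belongs on pin_left.
- hole_right (a point): Centre of the hole on the plate's -y side, at the underside; it belongs on pin_right.
- plate_handle (a point): Centre of the plate's handle bar, 49 mm above the plate's underside over its middle; the bar is 14 mm wide (x), 80 mm long (y), 14 mm high, with 34 mm clear beneath. Grip it from above across the 14 mm.
- pallet: Fixed timber pallet on the other side of the fixture from the peg stand, 100 x 220 mm, 40 mm high; the plate lies on it with its lip hanging before the -x edge. Origin: centre on the bench.
- oil_can: Bystander: upright can, 72 mm in diameter, 130 mm tall, beyond the fixture to one side. Origin under its centre. Leave alone.
- spray_bottle: Bystander: upright bottle, 66 mm in diameter, 190 mm tall, beyond the fixture to one side. Origin under its centre. Leave alone.
- mallet: Bystander: hammer, 200 mm, lying near the robot. Leave alone.
- dust_brush: Bystander: brush, 190 mm, lying near the robot. Leave alone.

How it is judged:
On the way, in this order (a step that is already met when the one before it is completed fails the run):
1. the gauge hangs by its eye on the peg, let go (x of gauge_eye in the frame of peg_stand between -0.045 and 0.036 m and y of gauge_eye in the frame of peg_stand between -0.012 and 0.012 m and z of gauge_eye in the frame of peg_stand between 0.142 and 0.163 m and angle between gauge's own z axis and vertical below 0.3 rad and contact force between the fingers and gauge below 0.1 N), for 0.2 s.
2. with the gauge hanging, the brick is home against the stop (within 3.5 mm) (x of brick in the frame of fixture between 0.0105 and 0.018 m and z of brick in the frame of fixture below 0.024 m and x of gauge_eye in the frame of peg_stand between -0.045 and 0.036 m and y of gauge_eye in the frame of peg_stand between -0.012 and 0.012 m and z of gauge_eye in the frame of peg_stand between 0.142 and 0.163 m and angle between gauge's own z axis and vertical below 0.3 rad), for 0.1 s.
3. the cover plate is fully down over both pins, behind the brick (z of plate in the frame of fixture between 0.084 and 0.0905 m and horizontal distance between hole_left and pin_left below 0.004 m and horizontal distance between hole_right and pin_right below 0.004 m and angle between plate's own z axis and vertical below 0.03 rad and x of brick in the frame of fixture between 0.0105 and 0.018 m and z of brick in the frame of fixture below 0.024 m), for 0.2 s.
At the end, for the whole second after the job is handed in: Gauge hangs upright (0.3 rad) by its eye on the peg (12 mm sideways); brick within 3.5 mm of the stop; plate underside within 2.5 mm of the side blocks, both holes within 4 mm of their own pins, level within 0.03 rad; all released and at rest (all of step 1 and all of step 3 and linear speed of each of gauge, brick, plate below 0.03 m/s and contact force between the fingers and plate below 0.1 N); the robot touches nothing.
It fails at once if another thing on the bench is disturbed (can, bottle, hammer, or brush moved more than 30 mm) (distance of any of oil_can, spray_bottle, mallet, dust_brush from where it was at the start of the episode above 0.03 m).
It fails at once if the plate is dropped onto the fixture (faster than 0.45 m/s while over its pins and within 60 mm of its seat) (horizontal distance between plate and fixture below 0.03 m and z of plate in the frame of fixture below 0.148 m and linear speed of plate above 0.45 m/s).
It also fails if it takes over 72 s, if anything falls off the work surface, if the arm or the gripper's body presses on something with over 40 N, if the wrist force passes 120 N, or if a joint passes its speed limit or range.

## Working session

There is one attempt and no reset: what is moved stays moved. The work goes in short steps, Python scripts to look and compute and a tool call to move; the robot and the scene stay as the last step left them, time stands still between calls to the robot, and variables do not carry over. Pictures are saved under pics/ and viewed, on a budget of 10 in all, crops included, one or two more only if the job needs it, and the job is handed in when it is done.

Besides the shell and the picture viewer there is one more tool, called after "Emit:" as name([rows], argument=value, ...), one row to a line, values as JSON. arm_command: Moves the arm, as the interface text tells. Its arguments: {"type":"object","properties":{"motion":{"type":"array","items":{"type":"array"}},"newtons":{"type":"number"}},"required":["motion"]}

```bash
mkdir -p pics
python3 - <<'E'
from station import arm
import cv2,numpy as np
print(arm.get_state())
for n in("scene","top"):
    f=arm.grab_frame(n); cv2.imwrite(f"pics/{n}0.png",f[:,:,::-1]); c=arm.camera_info(n); print(n,c)
a=cv2.imread("pics/scene0.png");b=cv2.imread("pics/top0.png")
E
```

```text
{'t': 0.0, 'q': array([-9.55917045e-01,  3.59385517e-01,  1.10449151e-02, -3.46424746e-04,
       -1.22410186e+00, -2.88110117e-01]), 'qd': array([-7.50991209e-04, -8.25545996e-04, -7.93831737e-05,  7.48283554e-04,
       -2.59015712e-03,  1.14962898e-03]), 'joint_efforts': array([-3.73946577e-04, -5.82717812e+01,  2.93044442e+01,  6.99750245e+00,
        6.56617165e-03, -1.45724393e-04]), 'eef_pos': array([ 0.21649675, -0.63885156,  0.24761815]), 'ee_rot': array([ 3.13992183e+00, -1.55541995e-04, -2.81494134e+00]), 'force': array([-0.87987983,  0.073537  , -0.816026  ]), 'moment': array([-0.00282015,  0.0265734 , -0.03877934]), 'width': 0.0875008663443958}
scene {'fov_y': 46.41754435292595, 'cx': 257.52471615388686, 'cy': 196.1883421625866, 'view': array([[ 0.61419608,  0.78899824,  0.01565084, -0.34403455],
       [ 0.64643786, -0.49164657, -0.58343959, -0.30518752],
       [-0.45263813,  0.3684636 , -0.81200573,  1.53965444],
       [ 0.        ,  0.        ,  0.        ,  1.        ]])}
top {'fov_y': 50.39599330092204, 'cx': 257.7255938149436, 'cy': 193.7441448726618, 'view': array([[-0.01375872, -0.99988323,  0.00664958, -0.00231025],
       [-0.9968895 ,  0.0132008 , -0.07769848,  0.55653436],
       [ 0.07760163, -0.00769793, -0.99695473,  1.5266552 ],
       [ 0.        ,  0.        ,  0.        ,  1.        ]])}
```

View pics/top0.png

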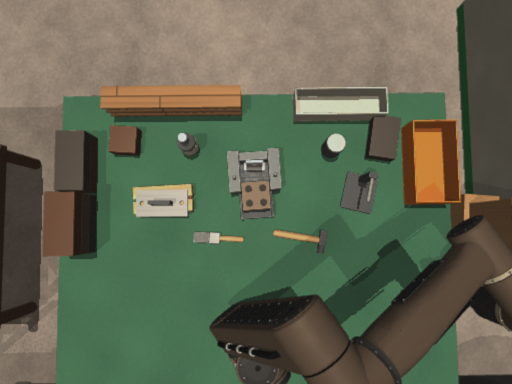

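View pics/scene0.png

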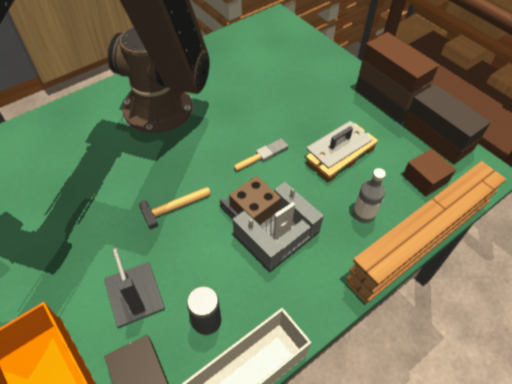

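```bash
cat > h.py <<'E'
import numpy as np,cv2
from station import arm
def comp(img,items,out,W=800,H=600):
    C=np.zeros((H,W,3),np.uint8)
    for (x0,x1,y0,y1,s,ox,oy) in items:
        c=cv2.resize(img[y0:y1,x0:x1],None,fx=s,fy=s,interpolation=cv2.INTER_CUBIC)
        for x in range((x0+9)//10*10,x1,10):
            p=int((x-x0+.5)*s); cv2.line(c,(p,0),(p,4),(0,255,255),1); cv2.putText(c,str(x),(p-8,13),0,.3,(0,255,255),1)
        for y in range((y0+9)//10*10,y1,10):
            p=int((y-y0+.5)*s); cv2.line(c,(0,p),(4,p),(0,255,255),1); cv2.putText(c,str(y),(5,p+3),0,.3,(0,255,255),1)
        h,w=c.shape[:2]; h=min(h,H-oy); w=min(w,W-ox); C[oy:oy+h,ox:ox+w]=c[:h,:w]
    cv2.imwrite(out,C)
def cam(n):
    c=arm.camera_info(n); f=192/np.tan(np.radians(c["fov_y"]/2)); return f,c["cx"],c["cy"],c["view"]
def ray(n,p):
    f,cx,cy,V=cam(n); R=V[:3,:3]; o=-R.T@V[:3,3]; d=R.T@np.array([(p[0]-cx)/f,(p[1]-cy)/f,1]); return o,d/np.linalg.norm(d)
def onz(n,p,z):
    o,d=ray(n,p); return o+d*(z-o[2])/d[2]
def proj(n,P):
    f,cx,cy,V=cam(n); q=V[:3,:3]@np.asarray(P)+V[:3,3]; return np.array([cx+f*q[0]/q[2],cy+f*q[1]/q[2]])
def two(a,b):
    o1,d1=ray("top",a);o2,d2=ray("scene",b); A=np.stack([d1,-d2],1); s=np.linalg.lstsq(A,o2-o1,rcond=None)[0]
    P,Q=o1+s[0]*d1,o2+s[1]*d2; return (P+Q)/2,np.linalg.norm(P-Q)
E
python3 - <<'E'
from h import *
comp(cv2.imread("pics/top0.png"),[(220,290,140,225,6.5,0,0),(335,385,162,217,5.4,460,0),(128,196,178,222,5,460,300)],"pics/c1.png",800,560)
comp(cv2.imread("pics/scene0.png"),[(215,330,170,270,4,0,0),(100,165,243,330,3.4,0,402),(300,384,115,183,4,462,0),(100,165,240,330,3.6,470,275)],"pics/c2.png",800,600)
E
```

```text
(no output)
```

View pics/c1.png

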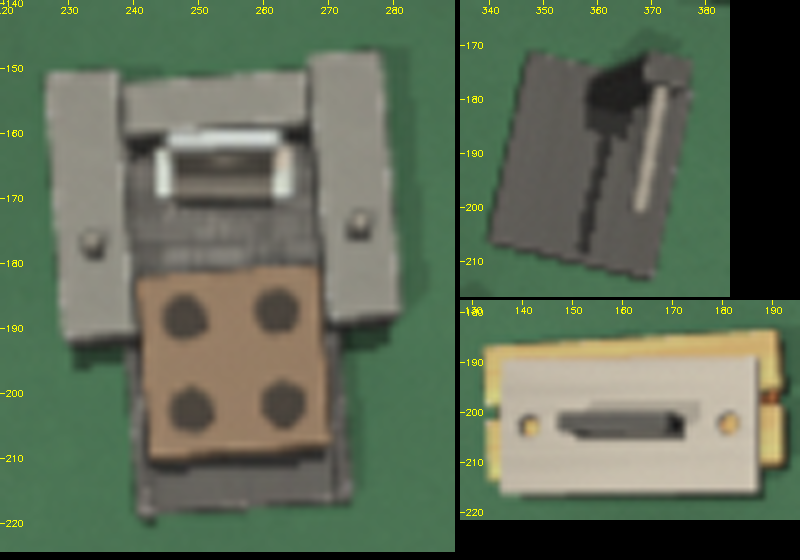

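View pics/c2.png

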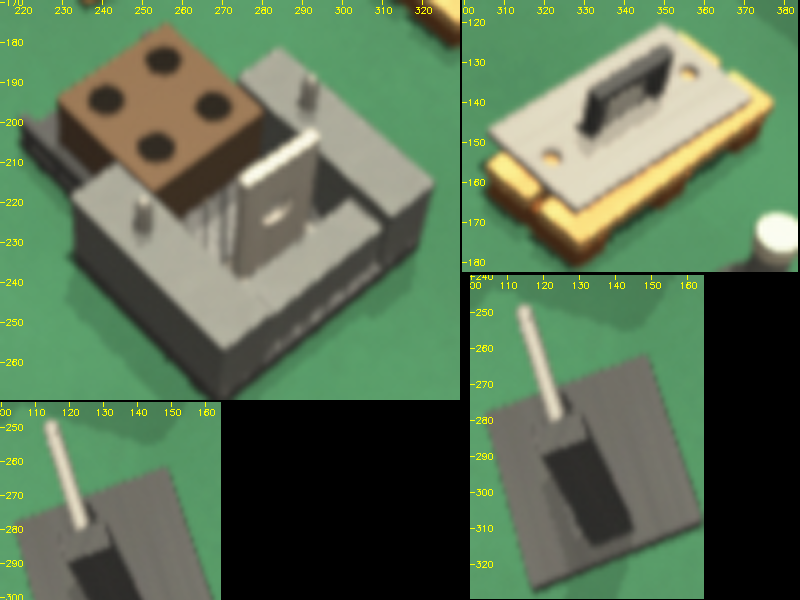

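```bash
cat > m.py <<'E'
from h import *
def px(l,s,x0,y0): return [(x/s-.5+x0,y/s-.5+y0) for x,y in l]
def fit(model,obs):
    m=np.array(model,float);o=np.array(obs)[:,:2]; mc,oc=m.mean(0),o.mean(0)
    a,b=m-mc,o-oc; th=np.arctan2((a[:,0]*b[:,1]-a[:,1]*b[:,0]).sum(),(a*b).sum())
    R=np.array([[np.cos(th),-np.sin(th)],[np.sin(th),np.cos(th)]]); t=oc-R@mc
    return t,th,np.linalg.norm((R@m.T).T+t-o,axis=1)
E
python3 - <<'E'
from m import *
np.set_printoptions(precision=4,suppress=True)
mod=np.array([(100,95),(100,54),(-50,54),(-50,95),(100,-54),(100,-95),(-50,-95),(-50,-54)])/1e3
T=px([(47,72),(119,70),(134,335),(66,340),(307,55),(381,52),(400,313),(329,322)],6.5,220,140)
S=px([(434,184),(393,218),(240,75),(280,48),(270,310),(226,348),(72,197),(115,165)],4,215,170)
oT=[onz("top",p,.088) for p in T];oS=[onz("scene",p,.088) for p in S]
for o in(oT,oS,oT+oS): print("fix",*fit(np.vstack([mod]*(len(o)//8)),o))
PT=px([(88,237),(355,217)],6.5,220,140);PS=px([(312,78),(142,199)],4,215,170)
for a,b in zip(PT,PS): print("pin",two(a,b),onz("top",a,.12),onz("scene",b,.12))
G=two(px([(223,138)],6.5,220,140)[0],px([(277,158)],4,215,170)[0]);print("gauge",G)
for l in [((167,139),(280,134))]: 
    print([onz("top",p,.15) for p in px(l,6.5,220,140)])
print("gS",[onz("scene",p,.15) for p in px([(242,182),(312,131),(277,158)],4,215,170)])
print("brick top",[onz("top",p,.085) for p in px([(136,278),(322,266),(330,443),(150,459)],6.5,220,140)])
print("brick S",[onz("scene",p,.085) for p in px([(165,25),(263,112),(157,192),(58,100)],4,215,170)])
bt=[onz("top",p,.012) for p in px([(72,50),(30,243),(192,280),(233,57)],5.4,335,162)]
bs=[onz("scene",p,.012) for p in px([(176,80),(234,247),(65,315),(12,140)],3.6,100,240)]
print("base",bt,bs)
print("tip",two(px([(178,210)],5.4,335,162)[0],px([(55,31)],3.6,100,240)[0]),"root",two(px([(200,88)],5.4,335,162)[0],px([(87,143)],3.6,100,240)[0]))
pm=np.array([(50,95),(50,-95),(-50,-95),(-50,95)])/1e3
hm=np.array([(0,.074),(0,-.074)])
T=[onz("top",p,.048) for p in px([(41,60),(300,56),(297,193),(42,195)],5,128,178)]
S=[onz("scene",p,.048) for p in px([(290,100),(115,212),(28,128),(200,26)],4,300,115)]
mS=np.array([(50,95),(50,-95),(-50,-95),(-50,95)])/1e3
HT=[onz("top",p,.046) for p in px([(72,126),(269,124)],5,128,178)];HS=[onz("scene",p,.046) for p in px([(227,72),(90,156)],4,300,115)]
for m,o in((pm,T),(mS,S),(hm,HT),(hm,HS),(np.vstack([pm,hm]*2),T+HT+S+HS)): print("plate",*fit(m,o))
E
```

```text
fix [0.6156 0.0024] 0.05782968968164422 [0.0017 0.0008 0.0013 0.0019 0.0013 0.0007 0.0016 0.001 ]
fix [0.6146 0.0032] 0.06029282418418573 [0.0017 0.0007 0.0029 0.0012 0.0021 0.0021 0.0014 0.0028]
fix [0.6151 0.0028] 0.05905967600141673 [0.0025 0.0012 0.0008 0.0022 0.0011 0.0003 0.0017 0.0007 0.0014 0.0004
 0.0034 0.0006 0.0026 0.0028 0.0014 0.0023]
pin (array([0.6122, 0.0767, 0.1235]), np.float64(0.0028663137721922595)) [0.6135 0.078  0.12  ] [0.6096 0.0774 0.12  ]
pin (array([ 0.6207, -0.0704,  0.1243]), np.float64(0.005104987966724828)) [ 0.6227 -0.0686  0.12  ] [ 0.6171 -0.0709  0.12  ]
gauge (array([0.6614, 0.0024, 0.153 ]), np.float64(0.002173822629865836))
[array([0.6624, 0.0334, 0.15  ]), array([ 0.6643, -0.0274,  0.15  ])]
gS [array([ 0.66  , -0.0258,  0.15  ]), array([0.6569, 0.0338, 0.15  ]), array([0.6593, 0.003 , 0.15  ])]
brick top [array([0.5943, 0.0532, 0.085 ]), array([ 0.5997, -0.0513,  0.085 ]), array([ 0.5003, -0.0542,  0.085 ]), array([0.4927, 0.0464, 0.085 ])]
brick S [array([0.4931, 0.0441, 0.085 ]), array([0.5932, 0.0511, 0.085 ]), array([ 0.6008, -0.046 ,  0.0
[... 190 characters left out ...]
)] [array([ 0.5052, -0.3227,  0.012 ]), array([ 0.6413, -0.3554,  0.012 ]), array([ 0.6136, -0.4694,  0.012 ]), array([ 0.476 , -0.4394,  0.012 ])]
tip (array([ 0.5171, -0.3846,  0.1701]), np.float64(0.00047521834878923655)) root (array([ 0.5953, -0.4043,  0.1631]), np.float64(0.0014036095998515628))
plate [0.5259 0.3485] -0.0019170830710963792 [0.0013 0.0018 0.0012 0.0006]
plate [0.5255 0.3485] -0.00821702112526812 [0.0021 0.0015 0.0035 0.002 ]
plate [0.5266 0.3486] -0.003201232170731107 [0.0008 0.0008]
plate [0.5234 0.3511] -0.005181388493646582 [0.0005 0.0005]
plate [0.5254 0.3489] -0.004875461198685122 [0.0011 0.0025 0.0003 0.0012 0.0015 0.0014 0.0027 0.0011 0.0033 0.0022
 0.0026 0.0034]
```

Emit:
arm_command([
  [[0,0,0],[0,0,-6.72],1],
  [[0,0,0],[0,0,-6.72],1],
  [[0,0,0],[0,0,-6.72],1],
  [[0,0,0],[0,0,-6.72],1],
  [[0,0,0],[0,0,-6.72],1],
  [[0,0,0],[0,0,-6.72],1],
  [[0,0,0],[0,0,-6.72],1],
  [[0,0,0],[0,0,-6.72],1],
  [[0,0,0],[0,0,-6.72],1],
  [[0,0,0],[0,0,-6.72],1],
  [[0,0,0],[0,0,-6.72],1],
])

```text
t: 1.02
eef_pos: [0.2166, -0.639, 0.248]
ee_rot: [3.141, 0.001, -1.519]
force: [-0.1, -0.0, -0.4]
width: 0.0874
```

Emit:
arm_command([
  [[-31,-23.6,0],[0,0,0],1],
  [[-31,-23.6,0],[0,0,0],1],
  [[-31,-23.6,0],[0,0,0],1],
  [[-31,-23.6,0],[0,0,0],1],
  [[-31,-23.6,0],[0,0,0],1],
  [[-31,-23.6,0],[0,0,0],1],
  [[-31,-23.6,0],[0,0,0],1],
  [[-31,-23.6,0],[0,0,0],1],
  [[-31,-23.6,0],[0,0,0],1],
  [[-31,-23.6,0],[0,0,0],1],
  [[-31,-23.6,0],[0,0,0],1],
  [[-31,-23.6,0],[0,0,0],1],
  [[-31,-23.6,0],[0,0,0],1],
  [[-31,-23.6,0],[0,0,0],1],
  [[-31,-23.6,0],[0,0,0],1],
  [[-31,-23.6,0],[0,0,0],1],
  [[-31,-23.6,0],[0,0,0],1],
  [[-31,-23.6,0],[0,0,0],1],
  [[0,0,0],[0,0,0],1],
  [[0,0,0],[0,0,0],1],
])

```text
t: 2.68
eef_pos: [0.6159, -0.0603, 0.2474]
ee_rot: [3.14, -0.0, -1.522]
force: [-0.4, -0.1, 0.1]
width: 0.0872
```

Emit:
arm_command([
  [[-30.5,-24,0],[0,0,0],1],
  [[-30.5,-24,0],[0,0,0],1],
  [[0,0,20],[0,0,0],1],
  [[0,0,20],[0,0,0],1],
  [[0,0,20],[0,0,0],1],
  [[0,0,20],[0,0,0],1],
  [[0,0,15],[0,0,0],1],
  [[0,0,10],[0,0,0],1],
  [[0,0,0],[0,0,0],1],
  [[0,0,0],[0,0,0],1],
])

```text
t: 3.52
eef_pos: [0.6602, 0.0002, 0.1436]
ee_rot: [3.141, -0.0, -1.525]
force: [0.2, 0.5, 0.1]
width: 0.0877
```

Run:
```python
from h import *
f=arm.grab_frame("scene")[:,:,::-1]; cv2.imwrite("pics/s1.png",f); comp(f,[(200,340,120,270,4,0,0)],"pics/c3.png",560,600)
```

```text
(no output)
```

View pics/c3.png

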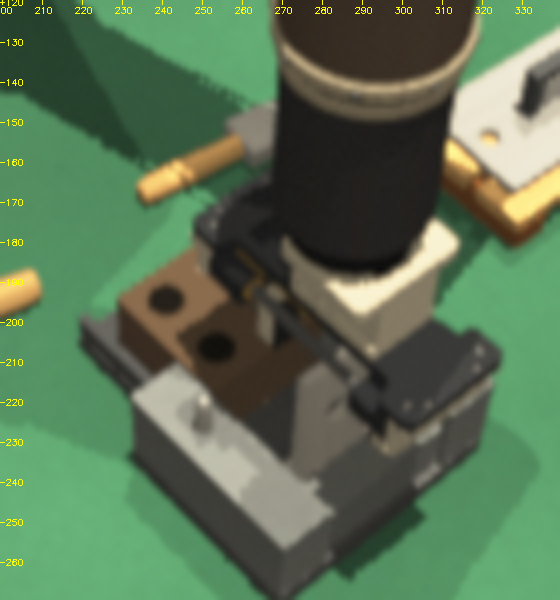

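The jaws straddle the gauge's top edge, which is at about (280,210), and nothing is touching yet. I'll close and lift.

Emit:
arm_command([
  [[0,0,0],[0,0,0],0],
  [[0,0,0],[0,0,0],0],
  [[0,0,0],[0,0,0],0],
  [[0,0,0],[0,0,0],0],
  [[0,0,0],[0,0,0],0],
  [[0,0,0],[0,0,0],0],
  [[0,0,0],[0,0,0],0],
  [[0,0,0],[0,0,0],0],
  [[0,0,0],[0,0,0],0],
  [[0,0,0],[0,0,0],0],
], newtons=35)

```text
t: 4.4
eef_pos: [0.6604, 0.0009, 0.1435]
ee_rot: [3.141, -0.0, -1.525]
force: [0.5, -0.8, 0.4]
width: 0.0264
```

Emit:
arm_command([
  [[0,0,-5],[0,0,0],0],
  [[0,0,-15],[0,0,0],0],
  [[0,0,-20],[0,0,0],0],
  [[0,0,-20],[0,0,0],0],
  [[0,0,-20],[0,0,0],0],
  [[0,0,-20],[0,0,0],0],
  [[0,0,-20],[0,0,0],0],
  [[0,0,-20],[0,0,0],0],
  [[0,0,0],[0,0,0],0],
  [[0,0,0],[0,0,0],0],
])

```text
t: 5.23
eef_pos: [0.6609, 0.001, 0.2854]
ee_rot: [-3.139, 0.001, -1.525]
force: [0.5, -0.1, -0.6]
width: 0.0003
```

The fingers were still closing when I lifted, so the gauge wasn't taken. I'll reopen, go back down, and allow more closing time.

Emit:
arm_command([
  [[0,0,0],[0,0,0],0.5],
  [[0,0,0],[0,0,0],0.5],
  [[0,0,0],[0,0,0],0.5],
  [[0,0,0],[0,0,0],0.5],
  [[0,0,0],[0,0,0],0.5],
  [[0,0,0],[0,0,0],0.5],
  [[0,0,0],[0,0,0],0.5],
  [[0,0,0],[0,0,0],0.5],
])

```text
t: 5.9
eef_pos: [0.6604, 0.0009, 0.2835]
ee_rot: [3.141, -0.0, -1.525]
force: [0.1, -0.0, 0.4]
width: 0.0427
```

Run:
```python
from h import *
f=arm.grab_frame("scene")[:,:,::-1]; cv2.imwrite("pics/s2.png",f); comp(f,[(200,340,120,270,4,0,0)],"pics/c4.png",560,600)
print(arm.get_state()["width"])
```

```text
0.04343171335226082
```

View pics/c4.png

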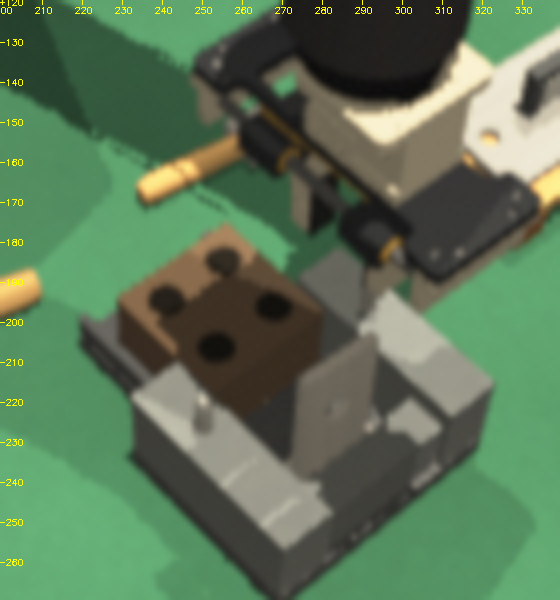

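The gauge still stands upright in place, around (283,215), and the jaws are above it.

Emit:
arm_command([
  [[0,0,30],[0,0,0],0.5],
  [[0,0,30],[0,0,0],0.5],
  [[0,0,25],[0,0,0],0.5],
  [[0,0,25],[0,0,0],0.5],
  [[0,0,20],[0,0,0],0.5],
  [[0,0,10],[0,0,0],0.5],
  [[0,0,0],[0,0,0],0.5],
  [[0,0,0],[0,0,0],0],
  [[0,0,0],[0,0,0],0],
  [[0,0,0],[0,0,0],0],
  [[0,0,0],[0,0,0],0],
  [[0,0,0],[0,0,0],0],
  [[0,0,0],[0,0,0],0],
  [[0,0,0],[0,0,0],0],
  [[0,0,0],[0,0,0],0],
  [[0,0,0],[0,0,0],0],
  [[0,0,0],[0,0,0],0],
], newtons=35)

```text
t: 7.37
eef_pos: [0.6607, 0.0009, 0.1442]
ee_rot: [-3.141, -0.0, -1.524]
force: [-0.8, 0.7, 5.3]
width: 0.0081
```

Emit:
arm_command([
  [[0,0,-5],[0,0,0],0],
  [[0,0,-15],[0,0,0],0],
  [[0,0,-20],[0,0,0],0],
  [[0,0,-20],[0,0,0],0],
  [[0,0,-20],[0,0,0],0],
  [[0,0,-20],[0,0,0],0],
  [[0,0,-20],[0,0,0],0],
  [[0,0,-10],[0,0,0],0],
  [[0,0,0],[0,0,0],0],
  [[0,0,0],[0,0,0],0],
])

```text
t: 8.2
eef_pos: [0.6601, 0.0011, 0.2728]
ee_rot: [3.141, 0.001, -1.525]
force: [0.6, -0.2, -3.6]
width: 0.0078
```

```bash
cat > go.py <<'E'
import sys
from h import *
def go(x,y,z,yaw=None):
    s=arm.get_state(); a=s["ee_rot"][2]; a2=a if yaw is None else yaw
    d=np.array([x,y,z])-s["eef_pos"]; c,n=np.cos(a2),np.sin(a2)
    print("pos",s["eef_pos"].round(4),"F",s["force"].round(1),"w",round(s["width"],4),"turn wz deg",np.degrees(a-a2).round(2),"then shift mm",(1e3*np.array([c*d[0]+n*d[1],n*d[0]-c*d[1],-d[2]])).round(1))
E
python3 - <<'E'
from go import *
# stand: centre .559,-.3965 yaw -.246; x before the tip
u=np.array([np.cos(.246),-np.sin(.246)]); c=np.array([.559,-.3965])
for sx in(-.085,-.005):
    p=c+sx*u; print(p); go(*p,.2135,-.246-np.pi/2)
E
```

```text
[ 0.47655899 -0.37580026]
pos [0.6601 0.0011 0.2728] F [ 0.6 -0.2 -3.6] w 0.0078 turn wz deg 16.72 then shift mm [410.2  86.2  59.3]
[ 0.55415053 -0.39528237]
pos [0.6601 0.0011 0.2728] F [ 0.6 -0.2 -3.6] w 0.0078 turn wz deg 16.72 then shift mm [410.2   6.2  59.3]
```

Emit:
arm_command([
  [[0,0,0],[0,0,5.57],0],
  [[0,0,0],[0,0,5.57],0],
  [[0,0,0],[0,0,5.58],0],
  [[34,7.1,0],[0,0,0],0],
  [[34,7.1,0],[0,0,0],0],
  [[34,7.1,0],[0,0,0],0],
  [[34,7.1,0],[0,0,0],0],
  [[34,7.1,0],[0,0,0],0],
  [[34,7.1,0],[0,0,0],0],
  [[34,7.1,0],[0,0,0],0],
  [[34,7.1,0],[0,0,0],0],
  [[34,7.1,0],[0,0,0],0],
  [[34,7.1,0],[0,0,0],0],
  [[34,7.1,0],[0,0,0],0],
  [[34,7.1,0],[0,0,0],0],
  [[0,0,20],[0,0,0],0],
  [[0,0,20],[0,0,0],0],
  [[0,0,15],[0,0,0],0],
  [[0,0,0],[0,0,0],0],
  [[0,0,0],[0,0,0],0],
])

```text
t: 9.87
eef_pos: [0.4775, -0.3737, 0.2165]
ee_rot: [3.137, 0.001, -1.817]
force: [1.1, -0.2, -2.3]
width: 0.0076
```

Run:
```python
from go import *
u=np.array([np.cos(.246),-np.sin(.246)]); c=np.array([.559,-.3965])
for sx in(-.085,-.005):
    p=c+sx*u; go(*p,.2142,-.246-np.pi/2)
f=arm.grab_frame("scene")[:,:,::-1]; cv2.imwrite("pics/s3.png",f)
g=arm.grab_frame("top")[:,:,::-1]; cv2.imwrite("pics/t3.png",g)
comp(f,[(60,200,190,330,4,0,0)],"pics/c5.png",560,560)
```

```text
pos [ 0.4775 -0.3737  0.2165] F [ 1.1 -0.2 -2.3] w 0.0076 turn wz deg 0.01 then shift mm [2.2 0.4 2.3]
pos [ 0.4775 -0.3737  0.2165] F [ 1.1 -0.2 -2.3] w 0.0076 turn wz deg 0.01 then shift mm [  2.2 -79.6   2.3]
```

View pics/c5.png

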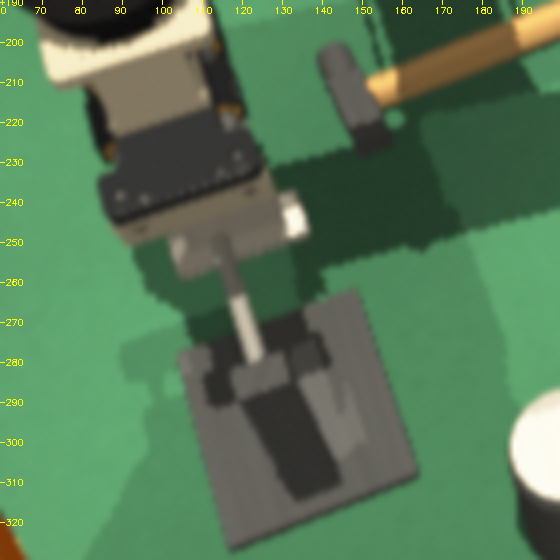

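Run:
```python
from go import *
s=arm.get_state(); a=s["ee_rot"][2]+np.pi/2; u=np.array([np.cos(a),np.sin(a)]); v=np.array([-u[1],u[0]]); t=s["eef_pos"]
for n,L in(("bot front +y",(.015,.04,-.1242)),("bot front -y",(.015,-.04,-.1242)),("bot back +y",(-.015,.04,-.1242)),("top front +y",(.015,.04,-.1142)),("top back +y",(-.015,.04,-.1142)),("top front -y",(.015,-.04,-.1142))):
    P=[*(t[:2]+u*L[0]+v*L[1]),t[2]+L[2]]; q=proj("scene",P); print(n,((q-[60,190]+.5)*4).round(0))
```

```text
bot front +y [306. 239.]
bot front -y [177. 285.]
bot back +y [294. 200.]
top front +y [303. 231.]
top back +y [291. 192.]
top front -y [173. 277.]
```

The foot's corners, (136,249) and (105,259), match the predicted ones to within 2 mm, so the grip is centred. Sliding the eye onto the peg now.

Emit:
arm_command([
  [[1.5,0,1.5],[0,0,0],0],
  [[0,-10,0],[0,0,0],0],
  [[0,-10,0],[0,0,0],0],
  [[0,-10,0],[0,0,0],0],
  [[0,-10,0],[0,0,0],0],
  [[0,-10,1],[0,0,0],0],
  [[0,-10,1],[0,0,0],0],
  [[0,-10,1],[0,0,0],0],
  [[0,-10,1],[0,0,0],0],
  [[0,0,0],[0,0,0],0],
  [[0,0,0],[0,0,0],0],
])

```text
t: 10.88
eef_pos: [0.5562, -0.395, 0.2123]
ee_rot: [3.14, 0.0, -1.816]
force: [-0.4, 0.8, -3.2]
width: 0.008
```

Run:
```python
from go import *
u=np.array([np.cos(.246),-np.sin(.246)]); c=np.array([.559,-.3965]); p=c-.005*u; go(*p,.2092,-.246-np.pi/2)
f=arm.grab_frame("scene")[:,:,::-1]; cv2.imwrite("pics/s4.png",f)
comp(f,[(60,200,190,330,4,0,0)],"pics/c6.png",560,560)
```

```text
pos [ 0.5562 -0.395   0.2123] F [-0.4  0.8 -3.2] w 0.008 turn wz deg 0.03 then shift mm [0.7 1.9 3.1]
```

View pics/c6.png

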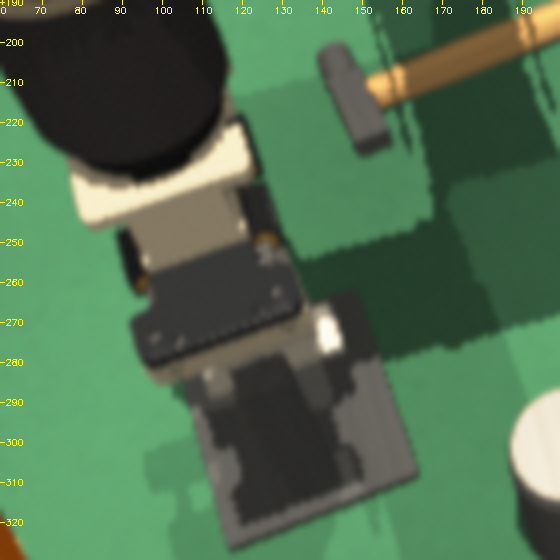

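No contact force, and the foot sits at (140,273) with the upright behind it, so the eye is round the peg. Lowering about 9 mm onto the peg.

Emit:
arm_command([
  [[0,0,2],[0,0,0],0],
  [[0,0,2],[0,0,0],0],
  [[0,0,2],[0,0,0],0],
  [[0,0,2],[0,0,0],0],
  [[0,0,1],[0,0,0],0],
  [[0,0,0],[0,0,0],0],
  [[0,0,0],[0,0,0],0],
])

```text
t: 11.52
eef_pos: [0.5557, -0.395, 0.2041]
ee_rot: [3.142, -0.0, -1.816]
force: [0.4, -0.0, -2.3]
width: 0.0076
```

Emit:
arm_command([
  [[0,0,1],[0,0,0],0],
  [[0,0,1],[0,0,0],0],
  [[0,0,0],[0,0,0],0],
  [[0,0,0],[0,0,0],0],
])

```text
t: 11.85
eef_pos: [0.556, -0.3953, 0.2026]
ee_rot: [-3.141, -0.0, -1.816]
force: [-0.6, 0.1, 0.6]
width: 0.0079
```

Emit:
arm_command([
  [[0,0,1],[0,0,0],0],
  [[0,0,0.5],[0,0,0],0],
  [[0,0,0],[0,0,0],0],
  [[0,0,0],[0,0,0],0],
])

```text
t: 12.18
eef_pos: [0.5561, -0.3957, 0.202]
ee_rot: [-3.14, -0.001, -1.816]
force: [-1.4, -0.6, 5.7]
width: 0.0079
```

Emit:
arm_command([
  [[0,0,-0.7],[0,0,0],0],
  [[0,0,0],[0,0,0],0.3],
  [[0,0,0],[0,0,0],0.3],
  [[0,0,0],[0,0,0],0.3],
  [[0,0,0],[0,0,0],0.3],
  [[0,0,0],[0,0,0],0.3],
  [[0,0,0],[0,0,0],0.3],
  [[0,0,0],[0,0,0],0.3],
])

```text
t: 12.85
eef_pos: [0.5558, -0.395, 0.2011]
ee_rot: [3.141, 0.0, -1.816]
force: [0.6, 0.8, -0.4]
width: 0.0261
```

Emit:
arm_command([
  [[0,0,-5],[0,0,0],0.3],
  [[0,0,-15],[0,0,0],0.3],
  [[0,0,-20],[0,0,0],0.3],
  [[0,0,-20],[0,0,0],0.3],
  [[0,0,-20],[0,0,0],0.3],
  [[0,0,0],[0,0,0],0],
  [[0,0,0],[0,0,0],0],
])

```text
t: 13.43
eef_pos: [0.5563, -0.3953, 0.2833]
ee_rot: [-3.138, -0.0, -1.816]
force: [-0.1, -0.1, -0.4]
width: 0.0177
```

Run:
```python
from go import *
f=arm.grab_frame("scene")[:,:,::-1]; cv2.imwrite("pics/s5.png",f)
comp(f,[(60,200,190,330,4,0,0)],"pics/c7.png",560,560)
# brick pushing start: fixture frame, x back face -119; TCP at x=-165 then z .08
a=.059;R=np.array([[np.cos(a),-np.sin(a)],[np.sin(a),np.cos(a)]]);c=np.array([.615,.003])
for fx in(-.165,-.059): p=c+R@[fx,0]; print(p); go(*p,.275,a-np.pi/2)
```

```text
[ 0.4502871  -0.00672935]
pos [ 0.5558 -0.395   0.2818] F [ 0.4 -0.6 -0.7] w 0.0141 turn wz deg -17.46 then shift mm [-393.8   82.5    6.8]
[ 5.56102660e-01 -4.78980791e-04]
pos [ 0.5558 -0.395   0.2818] F [ 0.4 -0.6 -0.7] w 0.0141 turn wz deg -17.46 then shift mm [-393.8  -23.5    6.8]
```

View pics/c7.png

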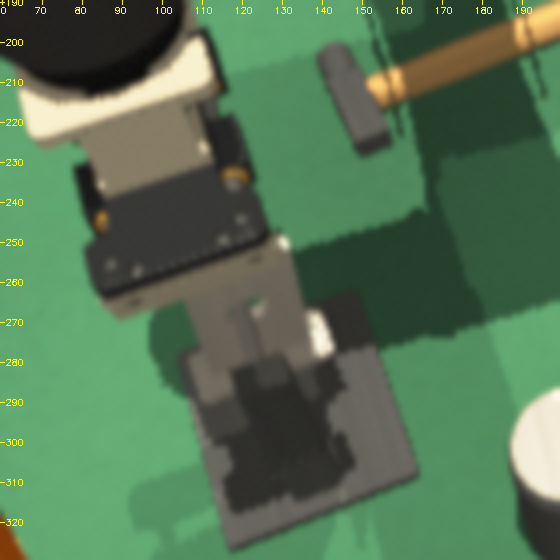

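The gauge hangs on the peg, its plate at about (120,270), and has been released. Next I'll go behind the brick.

Emit:
arm_command([
  [[0,0,0],[0,0,-5.82],0],
  [[0,0,0],[0,0,-5.82],0],
  [[0,0,0],[0,0,-5.82],0],
  [[-36,7.5,0],[0,0,0],0],
  [[-36,7.5,0],[0,0,0],0],
  [[-36,7.5,0],[0,0,0],0],
  [[-36,7.5,0],[0,0,0],0],
  [[-36,7.5,0],[0,0,0],0],
  [[-36,7.5,0],[0,0,0],0],
  [[-36,7.5,0],[0,0,0],0],
  [[-36,7.5,0],[0,0,0],0],
  [[-36,7.5,0],[0,0,0],0],
  [[-36,7.5,0],[0,0,0],0],
  [[-34,7.5,0],[0,0,0],0],
  [[0,0,0],[0,0,0],0],
  [[0,0,0],[0,0,0],0],
])

```text
t: 14.82
eef_pos: [0.4495, -0.0051, 0.281]
ee_rot: [3.141, 0.0, -1.508]
force: [1.2, -0.3, -0.9]
width: 0.0003
```

Emit:
arm_command([
  [[0,0,35],[0,0,0],0],
  [[0,0,35],[0,0,0],0],
  [[0,0,35],[0,0,0],0],
  [[0,0,35],[0,0,0],0],
  [[0,0,30],[0,0,0],0],
  [[0,0,25],[0,0,0],0],
  [[0,0,15],[0,0,0],0],
  [[0,0,0],[0,0,0],0],
  [[0,0,0],[0,0,0],0],
])

```text
t: 15.57
eef_pos: [0.4496, -0.0078, 0.0705]
ee_rot: [3.139, -0.001, -1.513]
force: [0.7, -0.6, 0.2]
width: 0.0004
```

Emit:
arm_command([
  [[0,-10,0],[0,0,0],0],
  [[0,-10,0],[0,0,0],0],
  [[0,-8,0],[0,0,0],0],
  [[0,-6,0],[0,0,0],0],
  [[0,-6,0],[0,0,0],0],
  [[0,-6,0],[0,0,0],0],
  [[0,-6,0],[0,0,0],0],
  [[0,-6,0],[0,0,0],0],
  [[0,-6,0],[0,0,0],0],
  [[0,-6,0],[0,0,0],0],
  [[0,-6,0],[0,0,0],0],
  [[0,-6,0],[0,0,0],0],
  [[0,-4,0],[0,0,0],0],
  [[0,0,0],[0,0,0],0],
])

```text
t: 16.73
eef_pos: [0.5329, -0.0032, 0.0725]
ee_rot: [3.135, -0.002, -1.513]
force: [-19.6, -2.8, 23.1]
width: 0.0003
```

Emit:
arm_command([
  [[0,-3,0],[0,0,0],0],
  [[0,-3,0],[0,0,0],0],
  [[0,-2,0],[0,0,0],0],
  [[0,0,0],[0,0,0],0],
])

```text
t: 17.07
eef_pos: [0.5403, -0.0028, 0.0725]
ee_rot: [3.134, -0.002, -1.513]
force: [-21.2, -3.2, 23.7]
width: 0.0004
```

Unexpected upward force, so I'm stopping to look.

Run:
```python
from go import *
f=arm.grab_frame("scene")[:,:,::-1]; cv2.imwrite("pics/s6.png",f)
print(arm.get_state())
comp(f,[(200,340,130,270,4,0,0)],"pics/c8.png",560,560)
```

```text
{'t': 17.1167, 'q': array([ 0.3573562 ,  0.32620385, -0.49713364, -0.00077173, -0.7548997 ,
       -0.2987177 ]), 'qd': array([-7.58929793e-05, -2.62570843e-04, -2.99413749e-03,  3.75548107e-04,
        2.50317155e-03, -1.54718886e-03]), 'joint_efforts': array([ 1.22523017e+00, -3.73960555e+01,  2.74331939e+01,  6.03251293e+00,
        6.64249152e+00,  1.02895257e-02]), 'eef_pos': array([ 0.54028071, -0.00279902,  0.07253041]), 'ee_rot': array([ 3.13432677e+00, -1.68846023e-03, -1.51271575e+00]), 'force': array([-21.58473647,  -2.94376482,  23.26675995]), 'moment': array([-0.77621963,  6.88287006, -0.02462748]), 'width': 0.00035786587091403703}
```

View pics/c8.png

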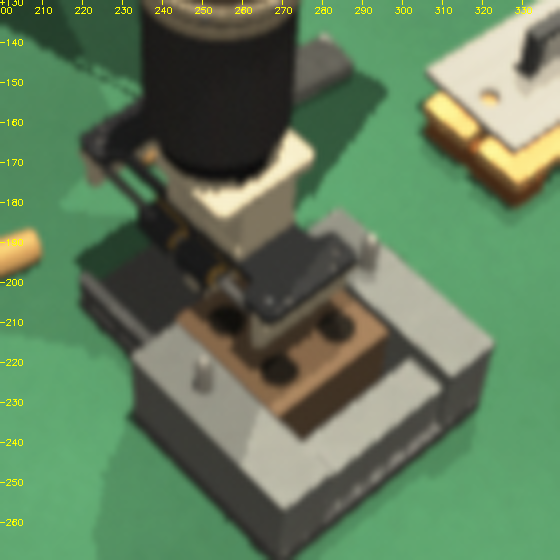

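Run:
```python
from m import *
a=.059;R=np.array([[np.cos(a),-np.sin(a)],[np.sin(a),np.cos(a)]]);c=np.array([.615,.003])
for p in px([(387,332),(278,416),(180,313)],4,200,130):
    for z in(.085,.09): print(z,(R.T@(onz("scene",p,z)[:2]-c)).round(4))
print(R.T@(np.array([.5403,-.0028])-c))
# bottom edge of far face
for p in px([(305,440)],4,200,130): print("bot",(R.T@(onz("scene",p,.07)[:2]-c)).round(4))
g=arm.grab_frame("top")[:,:,::-1]; cv2.imwrite("pics/t6.png",g)
comp(g,[(215,295,135,230,6,0,0)],"pics/c9.png",480,570)
```

```text
0.085 [0.0448 0.0482]
0.09 [0.047  0.0455]
0.085 [ 0.0456 -0.0505]
0.09 [ 0.0478 -0.0526]
0.085 [-0.0566 -0.0465]
0.09 [-0.054  -0.0486]
[-0.07491202 -0.00138516]
bot [ 0.0642 -0.0429]
```

View pics/c9.png

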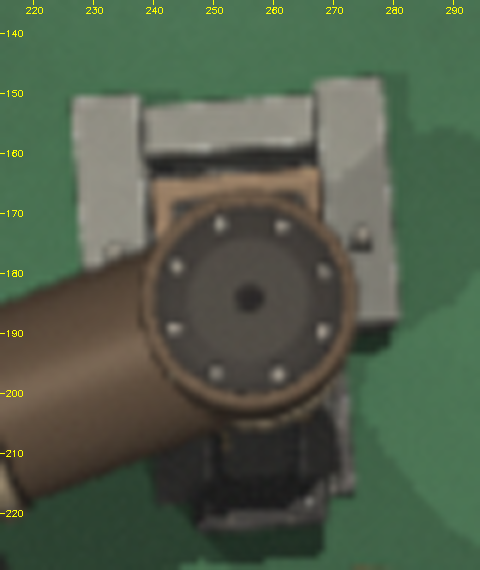

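Emit:
arm_command([
  [[0,0,-3],[0,0,0],0],
  [[0,0,0],[0,0,0],0],
  [[0,0,0],[0,0,0],0],
])

```text
t: 17.42
eef_pos: [0.5429, -0.0016, 0.0745]
ee_rot: [3.139, -0.0, -1.513]
force: [-5.5, -1.1, -0.6]
width: -0.0001
```

Emit:
arm_command([
  [[0,0,-5],[0,0,0],0],
  [[0,0,-4],[0,0,0],0],
  [[0,0,0],[0,0,0],0],
  [[0,0,0],[0,0,0],0],
])

```text
t: 17.75
eef_pos: [0.5441, -0.0012, 0.0839]
ee_rot: [-3.141, 0.0, -1.512]
force: [-6.9, -0.3, 4.2]
width: 0.0004
```

Emit:
arm_command([
  [[0,-3,0],[0,0,0],0],
  [[0,-3,0],[0,0,0],0],
  [[0,-3,0],[0,0,0],0],
  [[0,-3,0],[0,0,0],0],
  [[0,0,0],[0,0,0],0],
])

```text
t: 18.17
eef_pos: [0.5546, -0.001, 0.0839]
ee_rot: [3.139, -0.001, -1.512]
force: [-11.3, -1.7, 9.0]
width: 0.0005
```

Emit:
arm_command([
  [[0,-2,0],[0,0,0],0],
  [[0,-2,0],[0,0,0],0],
  [[0,-1,0],[0,0,0],0],
  [[0,0,0],[0,0,0],0],
])

```text
t: 18.5
eef_pos: [0.5592, -0.0008, 0.0839]
ee_rot: [3.138, -0.001, -1.512]
force: [-13.7, -1.4, 10.2]
width: 0.0005
```

Emit:
arm_command([
  [[0,-1,-1],[0,0,0],0],
  [[0,-1,0],[0,0,0],0],
  [[0,-1,0],[0,0,0],0],
  [[0,0,0],[0,0,0],0],
])

```text
t: 18.83
eef_pos: [0.5606, -0.0009, 0.084]
ee_rot: [3.135, -0.001, -1.513]
force: [-15.1, -0.1, 7.2]
width: 0.0005
```

Emit:
arm_command([
  [[0,-1,-1],[0,0,0],0],
  [[0,-1,0],[0,0,0],0],
  [[0,-1,0],[0,0,0],0],
  [[0,0,0],[0,0,0],0],
])

```text
t: 19.17
eef_pos: [0.5609, -0.0011, 0.0841]
ee_rot: [3.13, -0.001, -1.513]
force: [-21.6, 1.1, 9.9]
width: 0.0009
```

Emit:
arm_command([
  [[0,-1.5,0],[0,0,0],0],
  [[0,-1.5,0],[0,0,0],0],
  [[0,0,0],[0,0,0],0],
  [[0,0,0],[0,0,0],0],
])

```text
t: 19.5
eef_pos: [0.5611, -0.0012, 0.084]
ee_rot: [3.125, -0.002, -1.514]
force: [-31.7, 2.7, 18.5]
width: 0.0004
```

Emit:
arm_command([
  [[0,5,0],[0,0,0],0],
  [[0,10,0],[0,0,0],0],
  [[0,20,0],[0,0,0],0],
  [[0,20,0],[0,0,0],0],
  [[0,0,-35],[0,0,0],0.5],
  [[0,0,-40],[0,0,0],0.5],
  [[0,0,-40],[0,0,0],0.5],
  [[0,0,-40],[0,0,0],0.5],
  [[0,0,-30],[0,0,0],0.5],
  [[0,0,0],[0,0,0],0.5],
])

```text
t: 20.33
eef_pos: [0.5195, -0.0021, 0.279]
ee_rot: [-3.126, 0.002, -1.51]
force: [1.5, -0.1, 0.5]
width: 0.0349
```

Run:
```python
from m import *
from go import go
go(.5254,.3489,.27,-.005-np.pi/2)
f=arm.grab_frame("scene")[:,:,::-1]; cv2.imwrite("pics/s7.png",f)
comp(f,[(215,330,170,270,6.5,0,0)],"pics/c10.png",748,600)
```

```text
pos [ 0.5195 -0.0021  0.279 ] F [ 1.5 -0.1  0.5] w 0.0349 turn wz deg 3.75 then shift mm [-351.    -4.1    9. ]
```

View pics/c10.png

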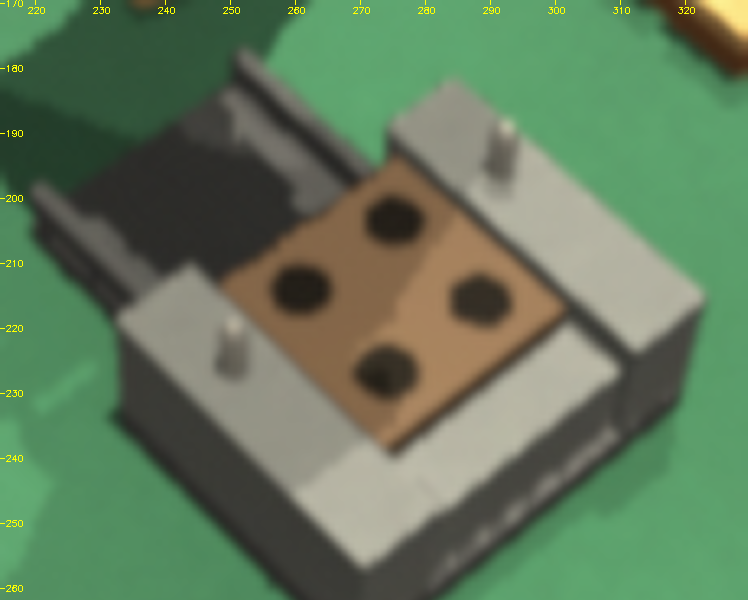

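The brick sits flush against the stop, with no gap at (285,230), and both pins are clear. Next the plate.

Emit:
arm_command([
  [[0,0,0],[0,0,3.75],0.5],
  [[-35.1,-0.4,0],[0,0,0],0.5],
  [[-35.1,-0.4,0],[0,0,0],0.5],
  [[-35.1,-0.4,0],[0,0,0],0.5],
  [[-35.1,-0.4,0],[0,0,0],0.5],
  [[-35.1,-0.4,0],[0,0,0],0.5],
  [[-35.1,-0.4,0],[0,0,0],0.5],
  [[-35.1,-0.4,0],[0,0,0],0.5],
  [[-35.1,-0.4,0],[0,0,0],0.5],
  [[-35.1,-0.4,0],[0,0,0],0.5],
  [[-35.1,-0.4,0],[0,0,0],0.5],
  [[0,0,0],[0,0,0],0.5],
  [[0,0,0],[0,0,0],0.5],
  [[0,0,0],[0,0,0],0.5],
])

```text
t: 21.55
eef_pos: [0.5213, 0.3485, 0.2697]
ee_rot: [-3.141, -0.0, -1.576]
force: [0.5, -0.4, -0.2]
width: 0.0437
```

Run:
```python
from m import *
from go import go
go(.5254,.3489,.091,-.005-np.pi/2)
P=px([(505,127),(233,327)],6.5,215,170)
for p in P: print("pinS",onz("scene",p,.118))
mod=np.array([(100,95),(100,54),(-50,54),(-50,95),(100,-95),(-50,-95),(-50,-54)])/1e3
S=px([(705,297),(637,353),(388,130),(452,80),(365,570),(117,317),(192,264)],6.5,215,170)
print(fit(mod,[onz("scene",p,.088) for p in S]))
```

```text
pos [0.5213 0.3485 0.2697] F [ 0.5 -0.4 -0.2] w 0.0437 turn wz deg -0.04 then shift mm [ -0.4  -4.1 178.7]
pinS [0.6081664  0.07774821 0.118     ]
pinS [ 0.61790851 -0.07043886  0.118     ]
(array([0.61497828, 0.00283579]), np.float64(0.060699205946423154), array([0.00149879, 0.00058801, 0.00199876, 0.0023412 , 0.00052183,
       0.00201061, 0.00064244]))
```

Emit:
arm_command([
  [[0,-4,0],[0,0,0],0.5],
  [[0,0,30],[0,0,0],0.5],
  [[0,0,35],[0,0,0],0.5],
  [[0,0,35],[0,0,0],0.5],
  [[0,0,30],[0,0,0],0.5],
  [[0,0,25],[0,0,0],0.5],
  [[0,0,15],[0,0,0],0.5],
  [[0,0,8],[0,0,0],0.5],
  [[0,0,0],[0,0,0],0.5],
  [[0,0,0],[0,0,0],0.5],
])

```text
t: 22.38
eef_pos: [0.526, 0.3479, 0.093]
ee_rot: [-3.141, 0.0, -1.578]
force: [-0.7, 0.1, -0.2]
width: 0.0437
```

Emit:
arm_command([
  [[0,0,0],[0,0,0],0],
  [[0,0,0],[0,0,0],0],
  [[0,0,0],[0,0,0],0],
  [[0,0,0],[0,0,0],0],
  [[0,0,0],[0,0,0],0],
  [[0,0,0],[0,0,0],0],
  [[0,0,0],[0,0,0],0],
  [[0,0,0],[0,0,0],0],
], newtons=45)

```text
t: 23.05
eef_pos: [0.5249, 0.3483, 0.0927]
ee_rot: [3.141, 0.0, -1.577]
force: [-4.7, 0.4, 5.9]
width: 0.0137
```

Emit:
arm_command([
  [[0,0,-5],[0,0,0],0],
  [[0,0,-15],[0,0,0],0],
  [[0,0,-20],[0,0,0],0],
  [[0,0,-20],[0,0,0],0],
  [[0,0,-20],[0,0,0],0],
  [[0,0,-20],[0,0,0],0],
  [[0,0,-20],[0,0,0],0],
  [[0,0,-15],[0,0,0],0],
  [[0,0,0],[0,0,-3.78],0],
  [[0,0,0],[0,0,0],0],
])

```text
t: 23.88
eef_pos: [0.5252, 0.3481, 0.2275]
ee_rot: [3.142, 0.001, -1.509]
force: [-0.1, -0.1, -6.8]
width: 0.0138
```

Run:
```python
from go import *
go(.615,.0024,.225,.06-np.pi/2)
```

```text
pos [0.5252 0.3481 0.2275] F [-0.1 -0.1 -6.8] w 0.0138 turn wz deg 0.12 then shift mm [350.5 -68.9   2.5]
```

Emit:
arm_command([
  [[15,-3,0],[0,0,0.12],0],
  [[25,-5,0],[0,0,0],0],
  [[30,-6,0],[0,0,0],0],
  [[30,-6,0],[0,0,0],0],
  [[30,-6,0],[0,0,0],0],
  [[30,-6,0],[0,0,0],0],
  [[30,-6,0],[0,0,0],0],
  [[30,-6,0],[0,0,0],0],
  [[30,-6,0],[0,0,0],0],
  [[30,-6,0],[0,0,0],0],
  [[30,-5,0],[0,0,0],0],
  [[20,-4,0],[0,0,0],0],
  [[12,-3,0],[0,0,0],0],
  [[8.5,-1,0],[0,0,0],0],
  [[0,0,0],[0,0,0],0],
  [[0,0,0],[0,0,0],0],
  [[0,0,0],[0,0,0],0],
])

```text
t: 25.3
eef_pos: [0.614, 0.0029, 0.2269]
ee_rot: [3.141, 0.0, -1.513]
force: [-0.5, -0.2, -5.9]
width: 0.0136
```

Run:
```python
from go import *
for i in range(4): go(.615,.0024,.18,.06-np.pi/2); arm.grab_frame("top")
```

```text
pos [0.614  0.0029 0.2269] F [-0.5 -0.2 -5.9] w 0.0136 turn wz deg -0.14 then shift mm [ 0.6 -0.9 46.9]
pos [0.6141 0.0031 0.227 ] F [-0.8  0.6 -6.4] w 0.0134 turn wz deg -0.11 then shift mm [ 0.8 -0.9 47. ]
pos [0.6141 0.0032 0.2272] F [-0.3  0.3 -6. ] w 0.0134 turn wz deg -0.1 then shift mm [ 0.8 -0.8 47.2]
pos [0.6142 0.0032 0.2273] F [-0.7 -0.2 -6.3] w 0.0136 turn wz deg -0.09 then shift mm [ 0.8 -0.8 47.3]
```

Emit:
arm_command([
  [[0.8,-0.8,5],[0,0,0],0],
  [[0,0,10],[0,0,0],0],
  [[0,0,12],[0,0,0],0],
  [[0,0,10],[0,0,0],0],
  [[0,0,7],[0,0,0],0],
  [[0,0,3],[0,0,0],0],
  [[0,0,0],[0,0,0],0],
  [[0,0,0],[0,0,0],0],
])

```text
t: 26.17
eef_pos: [0.6154, 0.0015, 0.1803]
ee_rot: [-3.142, -0.0, -1.513]
force: [0.7, 0.2, -4.8]
width: 0.0133
```

Emit:
arm_command([
  [[0,0,2],[0,0,0],0],
  [[0,0,2],[0,0,0],0],
  [[0,0,2],[0,0,0],0],
  [[0,0,2],[0,0,0],0],
  [[0,0,1],[0,0,0],0],
  [[0,0,0],[0,0,0],0],
])

```text
t: 26.67
eef_pos: [0.615, 0.0014, 0.171]
ee_rot: [3.141, -0.0, -1.513]
force: [-0.2, 0.3, -5.3]
width: 0.0138
```

Emit:
arm_command([
  [[-0.8,0,1],[0,0,0],0],
  [[0,0,1],[0,0,0],0],
  [[0,0,1],[0,0,0],0],
  [[0,0,1],[0,0,0],0],
  [[0,0,0],[0,0,0],0],
  [[0,0,0],[0,0,0],0],
])

```text
t: 27.17
eef_pos: [0.6151, 0.0022, 0.1672]
ee_rot: [3.141, -0.0, -1.513]
force: [-0.7, 0.9, -6.6]
width: 0.0136
```

Emit:
arm_command([
  [[0,0,1],[0,0,0],0],
  [[0,0,1],[0,0,0],0],
  [[0,0,1],[0,0,0],0],
  [[0,0,0],[0,0,0],0],
  [[0,0,0],[0,0,0],0],
])

```text
t: 27.58
eef_pos: [0.6151, 0.0023, 0.1642]
ee_rot: [3.141, -0.0, -1.513]
force: [-1.7, 0.9, -5.3]
width: 0.0136
```

Emit:
arm_command([
  [[0,0,1.5],[0,0,0],0],
  [[0,0,1.5],[0,0,0],0],
  [[0,0,1.5],[0,0,0],0],
  [[0,0,1.5],[0,0,0],0],
  [[0,0,0],[0,0,0],0],
  [[0,0,0],[0,0,0],0],
])

```text
t: 28.08
eef_pos: [0.615, 0.0022, 0.1581]
ee_rot: [3.141, -0.0, -1.513]
force: [0.3, -0.1, -5.9]
width: 0.0137
```

Emit:
arm_command([
  [[0,0,1.5],[0,0,0],0],
  [[0,0,1.5],[0,0,0],0],
  [[0,0,1.5],[0,0,0],0],
  [[0,0,1.5],[0,0,0],0],
  [[0,0,0],[0,0,0],0],
  [[0,0,0],[0,0,0],0],
])

```text
t: 28.58
eef_pos: [0.6151, 0.0022, 0.1521]
ee_rot: [3.141, -0.0, -1.513]
force: [0.6, 0.3, -5.4]
width: 0.0137
```

Going down freely over the pins. The seat is expected at TCP z ≈ 0.1407.

Emit:
arm_command([
  [[0,0,1.5],[0,0,0],0],
  [[0,0,1.5],[0,0,0],0],
  [[0,0,1.5],[0,0,0],0],
  [[0,0,1.5],[0,0,0],0],
  [[0,0,1.5],[0,0,0],0],
  [[0,0,1],[0,0,0],0],
  [[0,0,0],[0,0,0],0],
  [[0,0,0],[0,0,0],0],
])

```text
t: 29.25
eef_pos: [0.6151, 0.0022, 0.1437]
ee_rot: [3.141, -0.0, -1.513]
force: [0.4, -0.3, -5.4]
width: 0.0138
```

Emit:
arm_command([
  [[0,0,1],[0,0,0],0],
  [[0,0,1],[0,0,0],0],
  [[0,0,0.5],[0,0,0],0],
  [[0,0,0],[0,0,0],0],
  [[0,0,0],[0,0,0],0],
])

```text
t: 29.67
eef_pos: [0.6151, 0.0023, 0.1412]
ee_rot: [3.142, -0.0, -1.513]
force: [0.2, -0.2, -4.9]
width: 0.0138
```

Emit:
arm_command([
  [[0,0,1],[0,0,0],0],
  [[0,0,0.5],[0,0,0],0],
  [[0,0,0],[0,0,0],0],
  [[0,0,0],[0,0,0],0],
])

```text
t: 30.0
eef_pos: [0.6154, 0.0023, 0.1407]
ee_rot: [-3.141, -0.0, -1.513]
force: [-5.3, 0.8, 5.7]
width: 0.0134
```

Emit:
arm_command([
  [[0,0,0.5],[0,0,0],0],
  [[0,0,0.5],[0,0,0],0],
  [[0,0,0],[0,0,0],0],
  [[0,0,0],[0,0,0],0],
])

```text
t: 30.33
eef_pos: [0.6154, 0.0023, 0.1407]
ee_rot: [-3.14, -0.0, -1.513]
force: [-8.5, 2.0, 12.3]
width: 0.0136
```

Seated at TCP z 0.1407, as predicted. I'll relieve the force, release and rise.

Emit:
arm_command([
  [[0,0,-1],[0,0,0],0],
  [[0,0,0],[0,0,0],0.45],
  [[0,0,0],[0,0,0],0.45],
  [[0,0,0],[0,0,0],0.45],
  [[0,0,0],[0,0,0],0.45],
  [[0,0,0],[0,0,0],0.45],
  [[0,0,0],[0,0,0],0.45],
  [[0,0,0],[0,0,0],0.45],
  [[0,0,0],[0,0,0],0.45],
  [[0,0,-10],[0,0,0],0.45],
  [[0,0,-20],[0,0,0],0.45],
  [[0,0,-35],[0,0,0],0.45],
  [[0,0,-35],[0,0,0],0.45],
  [[0,0,-35],[0,0,0],0.45],
])

```text
t: 31.5
eef_pos: [0.6148, 0.0021, 0.2771]
ee_rot: [-3.142, -0.0, -1.513]
force: [0.8, -0.5, -0.5]
width: 0.0395
```

Emit:
arm_command([
  [[0,41,0],[0,0,0],0.45],
  [[0,41,0],[0,0,0],0.45],
  [[0,41,0],[0,0,0],0.45],
  [[0,41,0],[0,0,0],0.45],
  [[0,0,0],[0,0,0],0.45],
  [[0,0,0],[0,0,0],0.45],
])

```text
t: 32.0
eef_pos: [0.4499, -0.0074, 0.2767]
ee_rot: [-3.138, 0.001, -1.512]
force: [1.5, 0.2, -0.3]
width: 0.0392
```

Run:
```python
from h import *
s=arm.get_state();print(s["t"],s["eef_pos"],s["force"],s["width"])
f=arm.grab_frame("scene")[:,:,::-1]; cv2.imwrite("pics/s8.png",f)
comp(f,[(215,330,165,265,4.2,0,0),(95,170,235,325,4,485,0)],"pics/c11.png",790,430)
```

```text
32.0 [ 0.44992919 -0.0074094   0.27668128] [ 1.4517912   0.23095858 -0.32126924] 0.03919404965669215
```

View pics/c11.png

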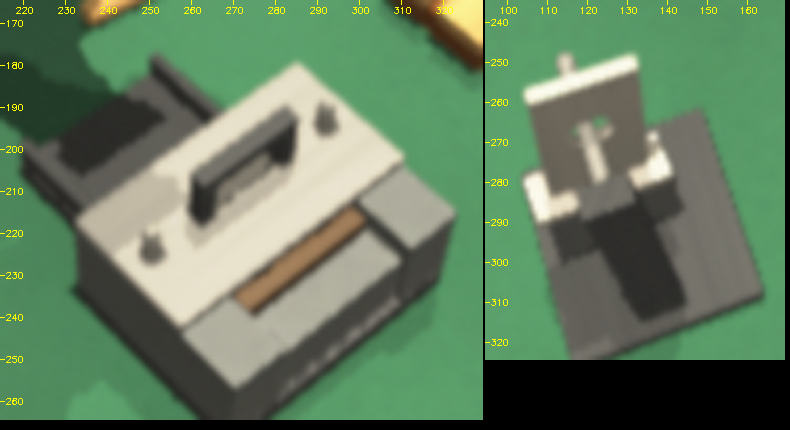

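The plate lies flat with both pins through its holes, at (250,224) and (292,193). The brick edge is against the stop, and the gauge hangs on the peg through its eye at (120,268). Handing in.

```bash
python3 -c "
from station import arm
print(arm.job_done())"
```

```text
the job is handed in; nothing more can be done
None
```

I finished all three steps and handed the job in at about 32 s of the 72 s allowed; no verdict was given.

**Last checks**
- **Gauge:** it hangs upright on the peg by its eye and has been let go. Contact with the peg came at an eye height of about 0.153 m; I expected 0.152 m.
- **Brick:** it is home against the stop. The push stalled at 32 N, and the picture shows no gap.
- **Plate:** it lies flat with both pins through its holes. It seated at the predicted tool height of 0.1407 m, which puts its underside at 88 mm. I lowered it in small steps and only let go once it was down.
- **Arm and bystanders:** the gripper is clear of everything with no contact force. I did not touch the bystanders, but I did not measure their positions again at the end.

**What went wrong or disagreed**
- **First gauge grip:** it closed on nothing because I lifted before the fingers had shut. I repeated it and it held.
- **Brick push:** it first showed about 23 N upward on the tool. I raised the tool about 12 mm and finished the push.
- **Camera estimates:** the two camera views placed the fixture's pins up to about 5 mm apart. I used the average, and the plate went down over the pins freely.
- **Pictures:** I viewed 13, three over the budget of 10.

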